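# Nest the frame brackets in the parts box

### The job

Put away the three angle brackets from the bench as one nested stack in the middle of the grey parts box, ridges up and lying lengthwise in the box: first the short thick heavy steel one on the box floor, then the aluminium one over it, and the long thin plastic corner guard on top. Each must sit fully down on the one below, legs against legs, ridges in line and centred end to end, and the other things on the bench stay where they are.

Things in the scene. Friction and masses are not known exactly. Their poses are not given: they have to be found in the camera images.
- parts_box: open grey plastic box standing fixed on the bench, 200 x 150 outside, 36 high, walls and floor 5 thick (inside 190 x 140, floor 5 above the bench; mm). Origin: centre of its underside, on the bench; x along its long (200) side, z up
- steel_angle: dark steel bracket, shortest and thickest: 90 degree angle section, two legs 40 x 8 thick, 45 long (mm), 200 g, resting ridge up on its leg edges; 57 wide, 33.9 high, inner ridge 22.6 above its origin. Origin: mid-length under the ridge, level with the leg edges; x along ridge, z up; half-turn symmetric. Grip from above by the flat end faces. Goes lowest.
- alu_angle: aluminium bracket, middle length: 90 degree angle section, two legs 40 x 5 thick, 55 long (mm), 56 g, resting ridge up on its leg edges; 57 wide, 31.8 high, inner ridge 24.7 above its origin. Origin: mid-length under the ridge, level with the leg edges; x along ridge, z up; half-turn symmetric. Grip from above by the flat end faces. Nested on the steel: origin 9.2 above the steel's, overhang 5 each end.
- plastic_angle: white plastic corner guard, longest and thinnest: 90 degree angle section, two legs 40 x 4 thick, 65 long (mm), 28 g, resting ridge up on its leg edges; 57 wide, 31.1 high, inner ridge 25.5 above its origin. Origin: mid-length under the ridge, level with the leg edges; x along ridge, z up; half-turn symmetric. Grip from above by the flat end faces. Nested on the aluminium: origin 6.4 above its, overhang 5 each end.
- hex_nut: bystander: steel hexagon nut 27 across x 13 high, lying flat on the bench among the brackets; origin: centre of its underside (sizes in mm)
- flat_bar: bystander: flat aluminium bar offcut 100 x 25 x 6, lying flat; origin: centre of its underside, x along its length (sizes in mm)
- screwdriver: bystander: screwdriver lying on the bench on the far left side of the box; x along its length (sizes in mm)
- amber_bottle: bystander: brown glass bottle 60 dia x 130 high, standing; origin: centre of its underside (sizes in mm)
- cork_ring: bystander: flat cork flask ring 110 dia x 25 high; origin: centre of its underside (sizes in mm)
- u_channel: bystander: short aluminium U channel, 60 long x 30 wide x 25 high, open side up, square bottom (not an angle); origin: centre of its underside, x along its length (sizes in mm)
- white_jar: bystander: white jar with grey cap, 56 dia x 60 high, standing; origin: centre of its underside (sizes in mm)
Not all that is in view belongs to the job. Leave any orange look-alike of the alu_angle alone. What is shaped like the steel_angle but red is not meant.

How it is judged:
On the way, in this order (a step that is already met when the one before it is completed fails the run):
1. the steel angle lies on the floor in the middle of the box, ridge up, lengthwise (x of steel_angle in the frame of parts_box between -0.025 and 0.025 m and y of steel_angle in the frame of parts_box between -0.025 and 0.025 m and z of steel_angle in the frame of parts_box below 0.009 m and angle between steel_angle's own z axis and vertical below 0.07 rad and angle between the x axis of steel_angle and the x axis of parts_box, either way round below 0.17 rad and contact force between steel_angle and the fingers below 0.05 N), for 0.2 s.
2. the aluminium angle is nested on the steel one and let go (x of steel_angle in the frame of parts_box between -0.025 and 0.025 m and y of steel_angle in the frame of parts_box between -0.025 and 0.025 m and z of steel_angle in the frame of parts_box below 0.009 m and angle between steel_angle's own z axis and vertical below 0.07 rad and angle between the x axis of steel_angle and the x axis of parts_box, either way round below 0.17 rad and x of alu_angle in the frame of steel_angle between -0.006 and 0.006 m and y of alu_angle in the frame of steel_angle between -0.003 and 0.003 m and z of alu_angle in the frame of steel_angle between 0.0067 and 0.0117 m and angle between the x axis of alu_angle and the x axis of steel_angle, either way round below 0.07 rad and angle between the z axis of alu_angle and the z axis of steel_angle, either way round below 0.07 rad and contact force between alu_angle and the fingers below 0.05 N), for 0.2 s.
At the end, for the whole second after the job is handed in: Steel angle ridge up on the box floor, within 25 mm of the box centre in x and y, 10 deg of its long side; aluminium nested on it, plastic on that: each ridge within 3 mm sideways, 6 mm endwise, 2.5 mm of nested height and 4 deg of the one below; all released and at rest (all of step 2 and x of plastic_angle in the frame of alu_angle between -0.006 and 0.006 m and y of plastic_angle in the frame of alu_angle between -0.003 and 0.003 m and z of plastic_angle in the frame of alu_angle between 0.0039 and 0.0089 m and angle between the x axis of plastic_angle and the x axis of alu_angle, either way round below 0.07 rad and angle between the z axis of plastic_angle and the z axis of alu_angle, either way round below 0.07 rad and contact force between each of steel_angle, plastic_angle and the fingers below 0.05 N and linear speed of each of steel_angle, alu_angle, plastic_angle below 0.01 m/s); the robot touches nothing.
It fails at once if another thing on the bench is pushed more than 25 mm (distance of any of hex_nut, flat_bar, screwdriver, amber_bottle, cork_ring, u_channel, white_jar from where it was at the start of the episode above 0.025 m).
It also fails if it takes over 72 s, if anything falls off the work surface, if the arm or the gripper's body presses on something with over 40 N, if the wrist force passes 120 N, or if a joint passes its speed limit or range.

### The arm

A 6-joint arm with a two-finger parallel gripper is mounted at the origin on the work surface. World frame = base frame: x ahead of the robot, y to its left, z up, the work surface at z = 0. Lengths are in m, angles in rad, forces in N, time in s.
With the tool pointing down it reaches from about 0.35 to 0.85 m from the base axis. Payload 8.1 kg.
Tool frame: the origin (TCP) lies midway between the tips of the shut fingers; the grasp point (between the pads) lies 19 mm behind it; z points along the fingers, y is the direction in which the jaws open and shut (so a half turn about z gives the same grasp; the last joint's range is limited). The gripper opens to 93 mm and grips with 3 to 60 N. Pads are 15 mm wide; open, the fingers measure 128 mm over their backs; the gripper's body (75 mm by 188 mm) begins 65 mm behind the grasp point.
Start: joints at [-1.314, 0.13, 1.488, -0, 1.523, -0.085], TCP at [0.201, -0.565, 0.219] pointing down, gripper open.
Joint ranges: [-2.96, 2.96], [-0.89, 2.26], [0.02, 2.5], [-1.34, 4.48], [0, 2.73], [-2.66, 2.66]. Speed limits (rad/s): [2.39, 2.39, 2.79, 3.14, 3.14, 3.14].

### API

Orientations are given as a rotation vector (axis times angle).
In Python, from plant import monitor, eyes, ticket gives the robot as it stands.
- The arm moves only by the tool send_rows, never from a script. Its argument "motion" is a list of rows, each a list of 2 entries, a list of its own where there are three numbers: the shift along the tool's x, y, z in m, then the turn about the tool's z in degrees. In form: [[[dx, dy, dz], twist], ...]. A call has 1 to 12 rows; each row is the pose to reach, as a shift and turn from the pose commanded when the call began, along the tool's axes at that moment; what a row does not reach only later rows make up. A row lasts 1/8 s, in which the tool goes at most 62.5 mm and 10.7 degrees, less where a joint would pass 70% of its speed; a pose out of reach is approached as far as the arm can. A call with a gripper value outside its range is refused whole. "jaw" is the finger opening in m, from 0 to 0.093, set as the call begins (left out, the last holds). The fingers move at their own pace and stop on an object; "squeeze" is the grip in N (left out, the last holds). Time passes only in rows, so rows that repeat a pose let the fingers close. It gives the time, the measured TCP pose, the force and the opening at its end, in the units of the state.
- monitor.read_state(): the state, without advancing time (a new reading comes with each control period).
- eyes.read_camera(name): name is "scene" or "top"; returns the picture (400x640x3 uint8, red, green, blue); there is no depth.
- eyes.camera_model(name): a dict with "mtx" (3x3 intrinsics, pixels), "cam_to_world" (4x4, takes a point from camera to world coordinates). Camera axes: x right, y down, z forward; pixel columns grow to the right and rows downward; lengths in m; the calibration is good to about 2 mm. A picture is of the moment at which its call begins. camera_model takes no time and is no camera call.
- ticket.close_job(): hands the job in, once; it reports no verdict.
The state is a dict: "t": time; "q": joint angles; "dq": joint speeds; "joint_torque": joint torques, N m; "tool_pos": TCP position; "orientation": TCP orientation; "force": force on the tool from outside, world axes, zero at the start; "wrist_torque": the same for the moment, N m; "opening": finger opening in m.
Only numpy, scipy, OpenCV 4.12 (cv2) and the standard library are available. Lean on these libraries where they do the work, as an engineer would, in place of code of your own. Each camera call takes 0.05 s, during which the arm holds its last target.

## Working session

There is one attempt and no reset: what is moved stays moved. The work goes in short steps, Python scripts to look and compute and a tool call to move; the robot and the scene stay as the last step left them, time stands still between calls to the robot, and variables do not carry over. Pictures are saved under pics/ and viewed, and the job is handed in when it is done.

Besides the shell and the picture viewer there is one more tool, called after "Emit:" by a JSON object that holds its "fn" and its "kwargs". send_rows: Moves the arm, as the interface text tells. Its arguments: {"type":"object","properties":{"motion":{"type":"array","items":{"type":"array"}},"jaw":{"type":"number"},"squeeze":{"type":"number"}},"required":["motion"]}

```bash
mkdir -p pics; ls
python3 - <<'E'
from plant import monitor, eyes, ticket
import cv2, numpy as np
print(monitor.read_state())
for n in ("scene","top"):
    im=eyes.read_camera(n); cv2.imwrite(f"pics/{n}0.png",im[:,:,::-1]); np.save(f"pics/{n}0.npy",im)
    m=eyes.camera_model(n); print(n,np.round(m["mtx"],2).tolist(),np.round(m["cam_to_world"],4).tolist())
E
```

```text
pics
{'t': 0.0, 'q': array([-1.31438893e+00,  1.31153639e-01,  1.48927174e+00, -3.46379868e-05,
        1.52296781e+00, -8.53827798e-02]), 'dq': array([ 0.0005459 , -0.00021403, -0.00011268, -0.0007991 , -0.00123915,
       -0.00209418]), 'joint_torque': array([ 1.21551402e-03, -5.59845042e+01, -4.91755807e+01,  7.67524447e-02,
        3.53056414e-02, -1.49559373e-04]), 'tool_pos': array([ 0.20098113, -0.56474607,  0.21759607]), 'orientation': array([-3.09406351e+00, -5.33971297e-01,  2.95534445e-04]), 'force': array([-0.55863007, -0.5108378 ,  0.492442  ]), 'wrist_torque': array([-0.05828416, -0.03613257,  0.02645381]), 'opening': 0.09285880044603995}
scene [[405.08, 0.0, 318.98], [0.0, 405.08, 195.0], [0.0, 0.0, 1.0]] [[0.1819, 0.853, -0.4893, 1.0985], [0.9832, -0.1513, 0.1017, -0.1155], [0.0128, -0.4996, -0.8662, 1.0106], [0.0, 0.0, 0.0, 1.0]]
top [[509.25, 0.0, 320.81], [0.0, 509.25, 197.11], [0.0, 0.0, 1.0]] [[-0.0006, -0.978, 0.2088, 0.2927], [-1.0, -0.0002, -0.0037, 0.035], [0.0036, -0.2088, -0.9779, 1.2811], [0.0, 0.0, 0.0, 1.0]]
```

View pics/scene0.png

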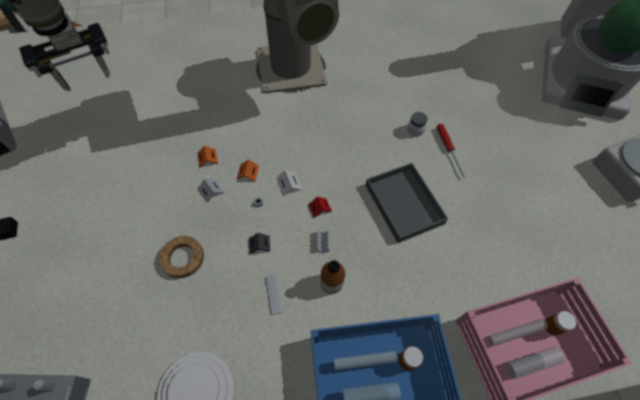

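View pics/top0.png

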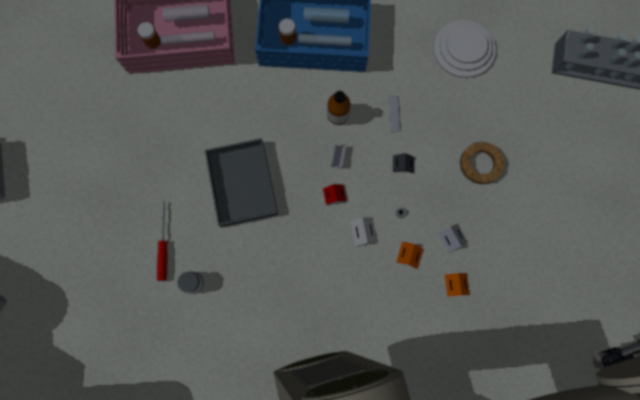

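The scene view shows the box at about (405,202), the dark bracket at (259,243), and light brackets at (211,188) and (290,181). The orange and red decoys sit among them. The top view puts the box at (241,182), steel at (403,163), and the light ones at (362,232) and (452,237). I'll zoom in to tell the light ones apart.

Run:
```python
import cv2, numpy as np
t=np.load("pics/top0.npy")[:,:,::-1]; s=np.load("pics/scene0.npy")[:,:,::-1]
def z(im,x0,y0,x1,y1,f): 
    return cv2.resize(im[y0:y1,x0:x1],None,fx=f,fy=f,interpolation=cv2.INTER_CUBIC)
cv2.imwrite("pics/topz.png",z(t,320,140,480,260,5))
cv2.imwrite("pics/scenez.png",z(s,190,140,340,260,5))
cv2.imwrite("pics/topbox.png",z(t,190,125,290,235,5))
```

```text
(no output)
```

View pics/topz.png

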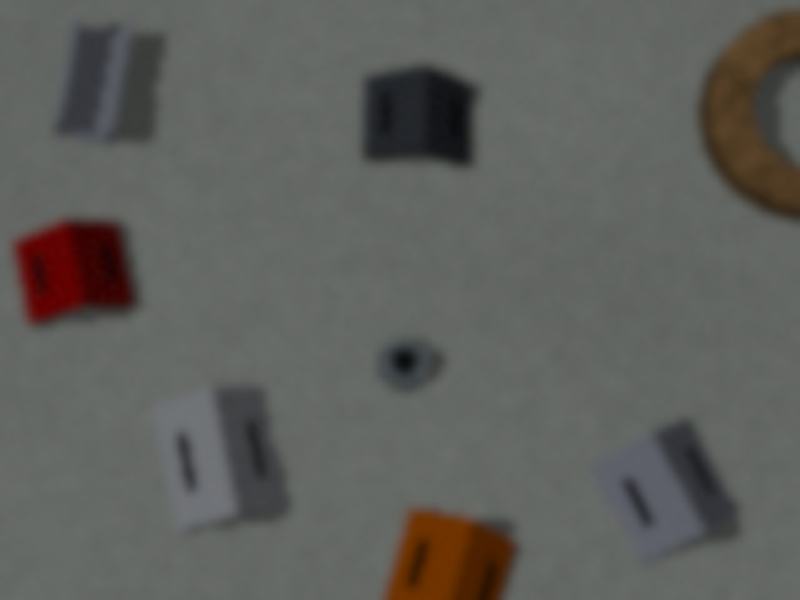

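View pics/scenez.png

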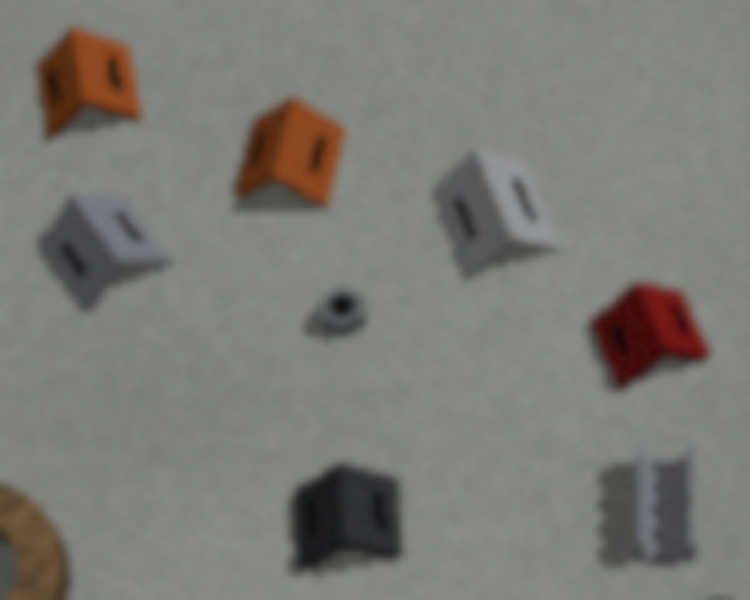

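View pics/topbox.png

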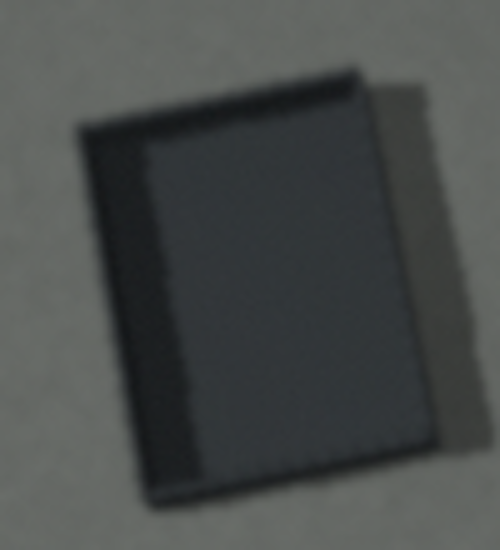

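```bash
cat > h.py <<'E'
import cv2, numpy as np
from plant import monitor, eyes, ticket
def ray(n,uv,z):
    m=eyes.camera_model(n);T=m["cam_to_world"];d=T[:3,:3]@np.linalg.inv(m["mtx"])@np.array([uv[0],uv[1],1.])
    o=T[:3,3];return o+d*(z-o[2])/d[2]
def proj(n,p):
    m=eyes.camera_model(n);T=np.linalg.inv(m["cam_to_world"]);q=m["mtx"]@(T@np.r_[p,1])[:3];return q[:2]/q[2]
def crop(im,c,r=20,f=19,out=None):
    x,y=c;k=im[y-r:y+r,x-r:x+r].astype(float);lo,hi=np.percentile(k,1),np.percentile(k,99)
    k=np.clip((k-lo)/(hi-lo)*255,0,255).astype(np.uint8)[:,:,::-1]
    k=cv2.resize(k,None,fx=f,fy=f,interpolation=cv2.INTER_CUBIC)
    for i in range(0,2*r,5):
        p=int((i+.5)*f);cv2.line(k,(p,0),(p,6),(0,0,255));cv2.putText(k,str(x-r+i),(p-12,18),0,.35,(0,0,255))
        cv2.line(k,(0,p),(6,p),(0,0,255));cv2.putText(k,str(y-r+i),(8,p+4),0,.35,(0,0,255))
    return k
E
python3 - <<'E'
from h import *
t=np.load("pics/top0.npy"); s=np.load("pics/scene0.npy")
for nm,a,b in (("steel",(403,163),(260,243)),("alu",(452,238),(211,189)),("plas",(363,232),(290,182))):
    cv2.imwrite(f"pics/z_{nm}.png",np.hstack([crop(t,a),crop(s,b)])[:600,:])
    k=np.hstack([crop(t,a,16,24),crop(s,b,16,24)]);print(k.shape);cv2.imwrite(f"pics/z_{nm}.png",k)
E
```

```text
(768, 1536, 3)
(768, 1536, 3)
(768, 1536, 3)
```

View pics/z_steel.png

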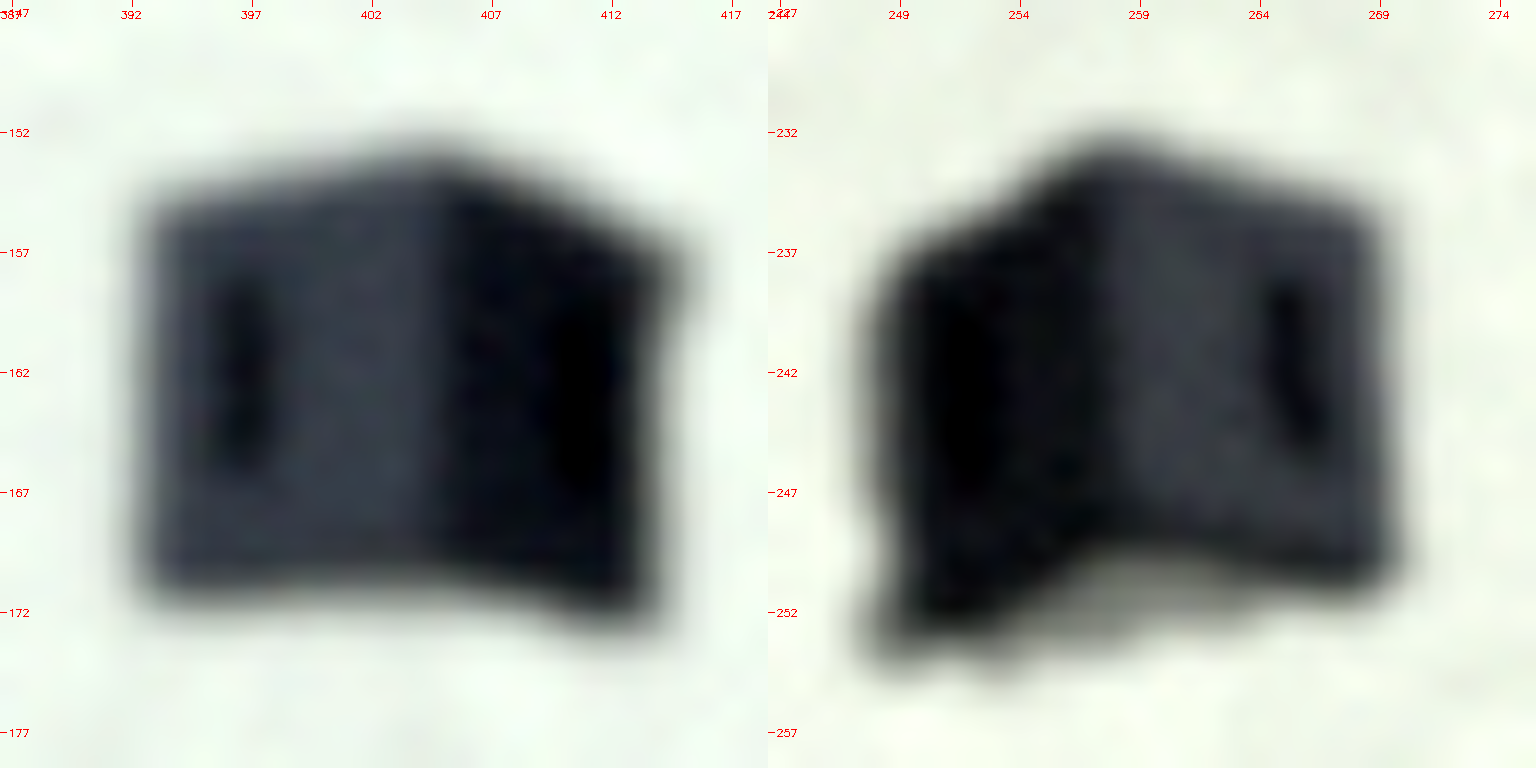

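View pics/z_alu.png

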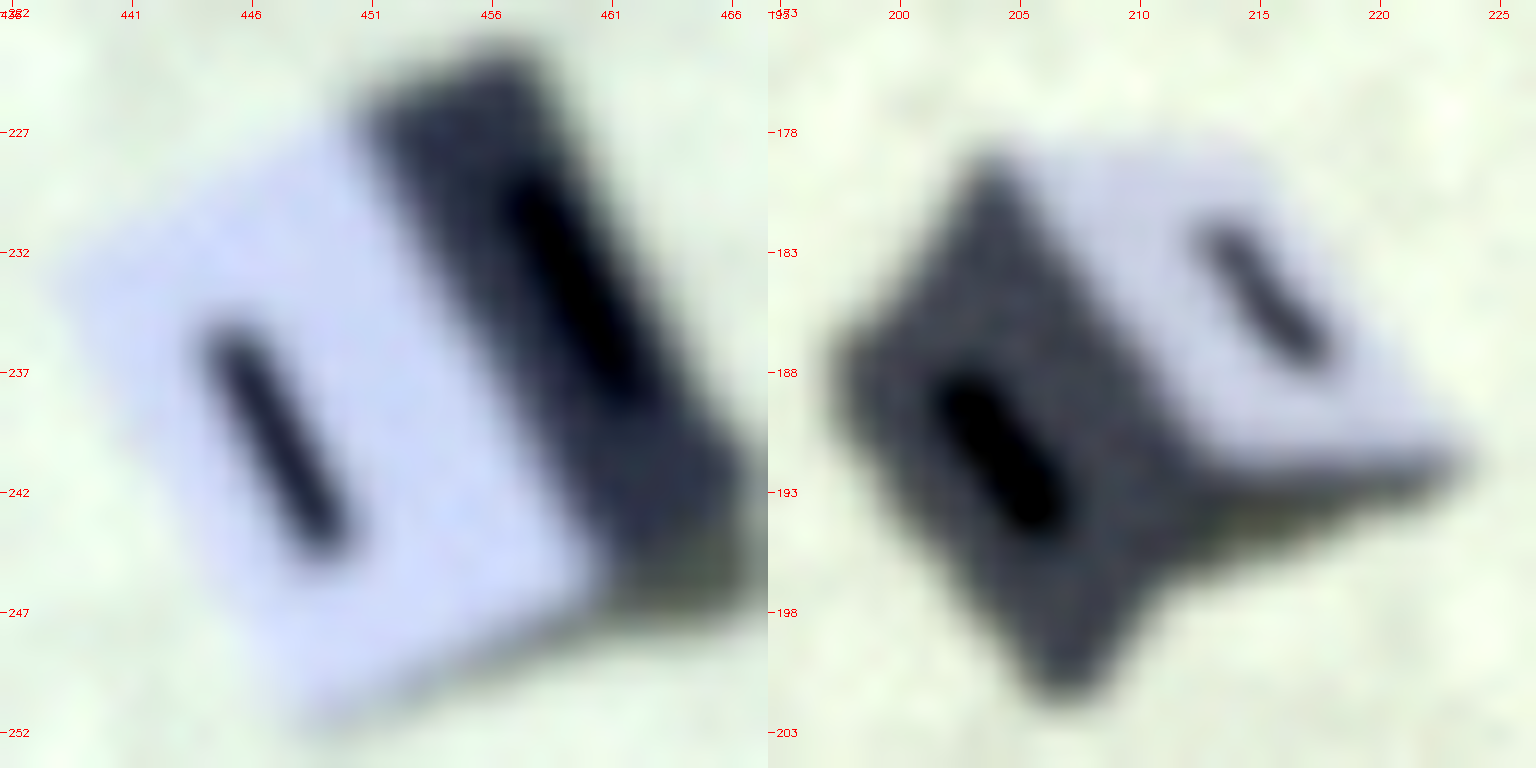

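View pics/z_plas.png

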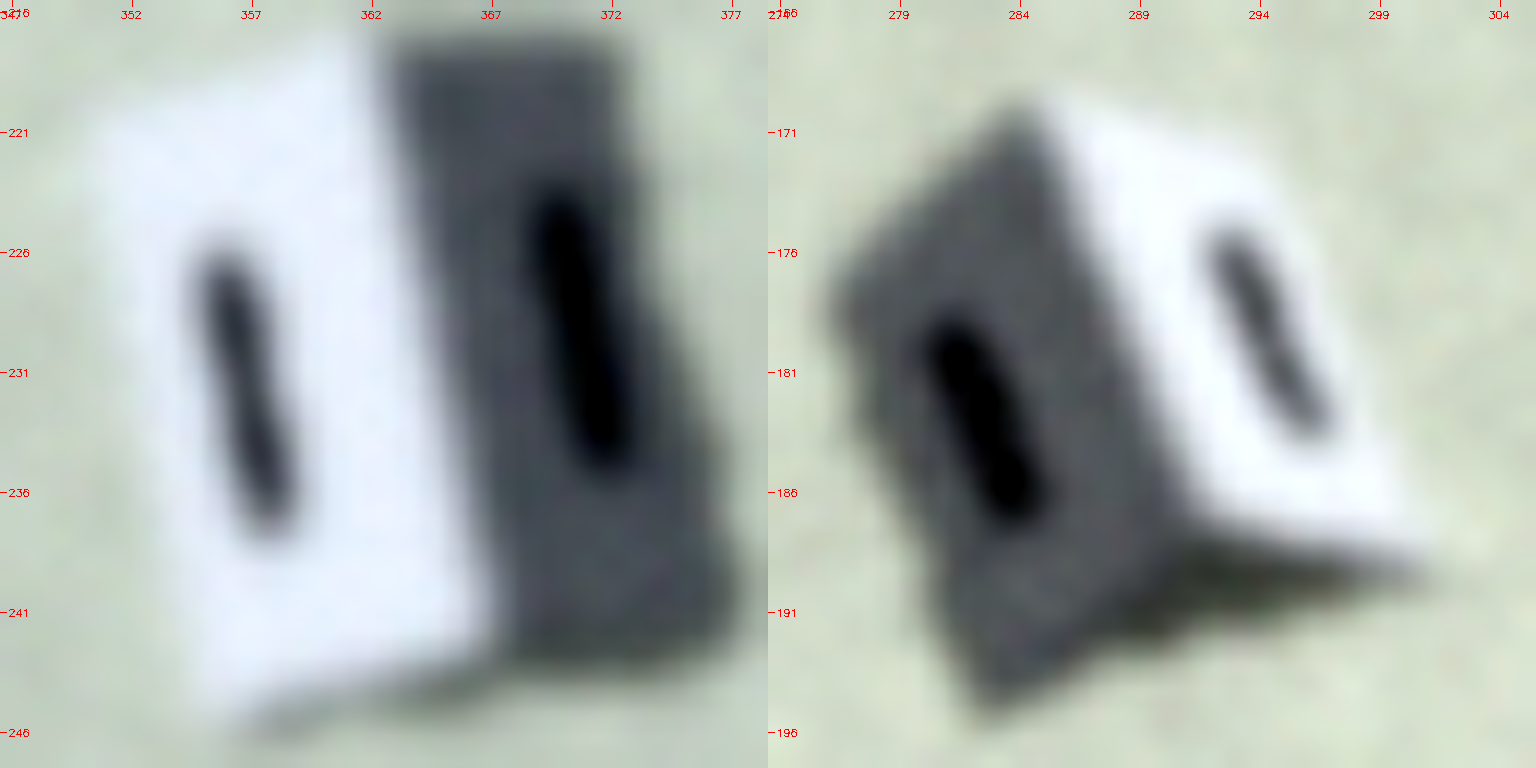

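Run:
```python
from h import *
def rp(n,uv):
    m=eyes.camera_model(n);T=m["cam_to_world"];return T[:3,3],T[:3,:3]@np.linalg.inv(m["mtx"])@np.array([*uv,1.])
D=dict(steel=(.0339,[(404.7,152.7),(404.7,170.3)],[(257.8,232.3),(258.2,248.6)]),
alu=(.0318,[(450.4,225.9),(460.7,246.7)],[(204.0,178.75),(212.9,192.3)]),
plas=(.0311,[(362.1,217.2),(367.2,242.6)],[(284.6,169.7),(291.5,187.6)]))
for k,(h,a,b) in D.items():
    for n,p in(("top",a),("scene",b)):
        P=[ray(n,u,h) for u in p];d=P[0]-P[1];c=(P[0]+P[1])/2
        print(k,n,"c",np.round(c,4),"L",round(np.linalg.norm(d),4),"yaw",round(np.degrees(np.arctan2(d[1],d[0])),1))
s=[(80,126),(358,66),(437,443),(150,507)]
P=[ray("top",(190+x/5-.4,125+y/5-.4),.036) for x,y in s]
print(np.round(P,4), [round(np.linalg.norm(P[i]-P[(i+1)%4]),4) for i in range(4)], np.mean(P,0))
for i,j in((0,3),(1,2)): d=P[i]-P[j];print(np.degrees(np.arctan2(d[1],d[0])))
print([np.round(proj("scene",p),1) for p in P])
s=np.load("pics/scene0.npy"); k=cv2.resize(s[155:250,350:460,::-1],None,fx=5,fy=5,interpolation=cv2.INTER_CUBIC)
k=cv2.convertScaleAbs(k,alpha=1.5)
for p in P:
    u=proj("scene",p);cv2.circle(k,(int((u[0]-350+.5)*5),int((u[1]-155+.5)*5)),4,(0,0,255),1)
cv2.imwrite("pics/boxs.png",k)
```

```text
steel top c [ 0.6518 -0.1832  0.0339] L 0.0465 yaw -2.0
steel scene c [ 0.6534 -0.1824  0.0339] L 0.0463 yaw 175.1
alu top c [ 0.4606 -0.3025  0.0318] L 0.0564 yaw 23.6
alu scene c [ 0.4607 -0.3016  0.0318] L 0.0542 yaw -155.5
plas top c [ 0.4768 -0.0783  0.0311] L 0.0645 yaw 10.2
plas scene c [ 0.4764 -0.0777  0.0311] L 0.0641 yaw -170.4
[[0.6818 0.3238 0.036 ]
 [0.714  0.1829 0.036 ]
 [0.5177 0.139  0.036 ]
 [0.4856 0.2801 0.036 ]] [np.float64(0.1445), np.float64(0.2011), np.float64(0.1447), np.float64(0.201)] [0.59978708 0.23147056 0.036     ]
12.548282717963751
12.60375852333655
[array([446.4, 219.1]), array([399.4, 238.4]), array([365.4, 178.5]), array([409.7, 162.3])]
```

View pics/boxs.png

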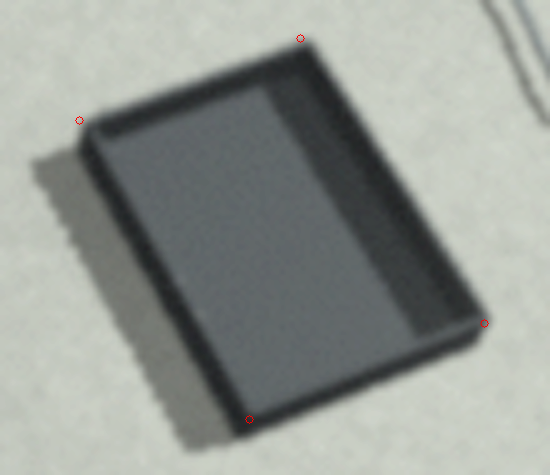

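```bash
cat >> h.py <<'E'
from scipy.spatial.transform import Rotation as Rn
def go(x,y,z,yaw):
    s=monitor.read_state();R=Rn.from_rotvec(s["orientation"]).as_matrix()
    d=R.T@(np.array([x,y,z])-s["tool_pos"]);cur=np.degrees(np.arctan2(R[1,1],R[0,1]))
    tw=-((yaw-cur+90)%180-90)
    print("t",round(s["t"],2),"pos",np.round(s["tool_pos"],4),"yaw",round(cur,2),"tilt",np.round(R[:,2],4),"open",round(s["opening"],4),"F",np.round(s["force"],2),"q6",round(s["q"][5],2))
    print("shift mm",np.round(d*1000,1),"twist",round(tw,2))
E
python3 - <<'E'
from h import *
go(.652,-.183,.15,-3.5)
print(ray("top",(457,284),.016),ray("top",(335,194),.017),ray("top",(402,212),.01))
E
```

```text
t 0.1 pos [ 0.201  -0.5648  0.2177] yaw -70.41 tilt [-4.0e-04  1.5e-03 -1.0e+00] open 0.0932 F [-0.07 -0.3  -0.43] q6 -0.09
shift mm [ 552.8 -208.4   68.1] twist -66.91
[ 0.34493537 -0.30380526  0.016     ] [ 0.57073056 -0.0058905   0.017     ] [ 0.52552783 -0.17587798  0.01      ]
```

Emit:
{"fn": "send_rows", "kwargs": {"motion": [[[55, -21, 7], -7], [[0.055, -0.021, 0.007], -7]], "jaw": 2}}

```text
out of range
```

That call was a slip: I wrote the first row in mm, and the out-of-range jaw value meant the whole call was refused, so nothing moved. Here it is again in metres.

Emit:
{"fn": "send_rows", "kwargs": {"motion": [[[0.046, -0.017, 0.006], -6], [[0.092, -0.035, 0.011], -12], [[0.138, -0.052, 0.017], -18], [[0.184, -0.069, 0.023], -24], [[0.23, -0.087, 0.028], -30], [[0.276, -0.104, 0.034], -36], [[0.322, -0.121, 0.04], -42], [[0.368, -0.139, 0.045], -48], [[0.414, -0.156, 0.051], -54], [[0.46, -0.173, 0.057], -60], [[0.507, -0.191, 0.062], -66], [[0.553, -0.208, 0.068], -67]], "jaw": 0.085, "squeeze": 30}}

```text
t: 1.6
tool_pos: [0.6533, -0.1826, 0.1499]
orientation: [-2.284, -2.156, 0.001]
force: [0.8, -0.1, 0.6]
opening: 0.0847
```

Run:
```python
from h import *
go(.652,-.183,.15,-3.5)
t=eyes.read_camera("scene");cv2.imwrite("pics/s1.png",cv2.resize(t[170:300,190:340,::-1],None,fx=4,fy=4))
go(.652,-.183,.007,-3.5)
```

```text
t 1.6 pos [ 0.6533 -0.1826  0.1499] yaw -3.3 tilt [-7.e-04  2.e-04 -1.e+00] open 0.0847 F [ 0.84 -0.14  0.6 ] q6 -0.29
shift mm [-0.5 -1.3 -0.1] twist 0.2
t 1.65 pos [ 0.6562 -0.1776  0.1484] yaw -3.14 tilt [ 0.      0.0031 -1.    ] open 0.085 F [-3.16  3.71 -0.7 ] q6 -0.29
shift mm [ -6.1  -3.9 141.4] twist 0.36
```

View pics/s1.png

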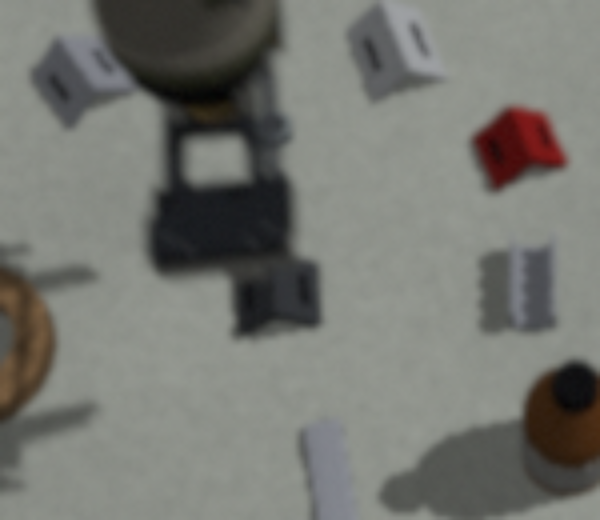

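The gripper is above the steel, at roughly (225,170) in the crop, but still settling. I'll let it settle before correcting.

Emit:
{"fn": "send_rows", "kwargs": {"motion": [[[0, 0, 0.03], 0], [[0, 0, 0.05], 0], [[0, 0, 0.05], 0], [[0, 0, 0.05], 0]]}}

```text
t: 2.15
tool_pos: [0.6526, -0.1845, 0.1015]
orientation: [2.287, 2.153, 0.001]
force: [1.7, 0.1, 0.4]
opening: 0.0852
```

Run:
```python
from h import *
go(.652,-.183,.007,-3.5)
```

```text
t 2.15 pos [ 0.6526 -0.1845  0.1015] yaw -3.46 tilt [ 8.e-04 -3.e-04 -1.e+00] open 0.0852 F [1.66 0.14 0.36] q6 -0.29
shift mm [ 1.5 -0.7 94.5] twist 0.04
```

Emit:
{"fn": "send_rows", "kwargs": {"motion": [[[0.0015, -0.0005, 0.03], 0], [[0.0015, -0.0005, 0.06], 0], [[0.0015, -0.0005, 0.08], 0], [[0.0015, -0.0005, 0.09], 0], [[0.0015, -0.0005, 0.094], 0], [[0.0015, -0.0005, 0.094], 0], [[0.0015, -0.0005, 0.094], 0]]}}

```text
t: 3.02
tool_pos: [0.6528, -0.1827, 0.0078]
orientation: [2.286, 2.153, 0.001]
force: [-1.2, -0.3, -0.8]
opening: 0.0849
```

Run:
```python
from h import *
go(.652,-.183,.007,-3.5)
t=eyes.read_camera("scene");cv2.imwrite("pics/s2.png",cv2.resize(t[200:290,210:310,::-1],None,fx=6,fy=6,interpolation=2))
```

```text
t 3.02 pos [ 0.6528 -0.1827  0.0078] yaw -3.42 tilt [ 1.6e-03 -6.0e-04 -1.0e+00] open 0.0849 F [-1.2  -0.34 -0.79] q6 -0.29
shift mm [-0.3 -0.8  0.8] twist 0.08
```

View pics/s2.png

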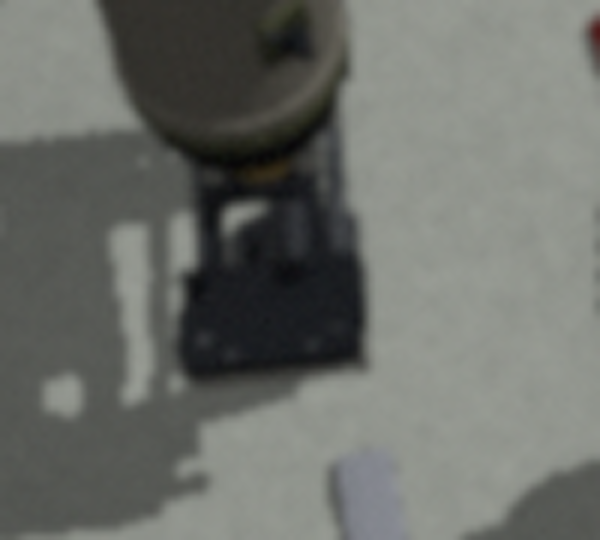

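The fingers now straddle the steel, which is visible at (270,230) between them. I'll close and lift.

Emit:
{"fn": "send_rows", "kwargs": {"motion": [[[0, 0, 0], 0], [[0, 0, 0], 0], [[0, 0, 0], 0], [[0, 0, 0], 0], [[0, 0, 0], 0], [[0, 0, 0], 0], [[0, 0, 0], 0], [[0, 0, 0], 0]], "jaw": 0.035, "squeeze": 30}}

```text
t: 4.08
tool_pos: [0.652, -0.1824, 0.0066]
orientation: [-2.287, -2.154, 0.0]
force: [-0.8, -0.3, 0.2]
opening: 0.0449
```

Emit:
{"fn": "send_rows", "kwargs": {"motion": [[[0, 0, -0.01], 0], [[0, 0, -0.03], 0], [[0, 0, -0.07], 0], [[0, 0, -0.12], 0], [[0, 0, -0.17], 0], [[0, 0, -0.19], 0], [[0, 0, -0.19], 0], [[0, 0, -0.19], 0]]}}

```text
t: 5.08
tool_pos: [0.6508, -0.182, 0.1937]
orientation: [-2.284, -2.152, 0.003]
force: [-0.3, 0.4, -3.0]
opening: 0.0444
```

Run:
```python
from h import *
go(.599,.231,.20,12.6)
t=eyes.read_camera("scene");cv2.imwrite("pics/s3.png",cv2.resize(t[160:290,190:330,::-1],None,fx=5,fy=4.6,interpolation=2))
```

```text
t 5.08 pos [ 0.6508 -0.182   0.1937] yaw -3.42 tilt [-0.0037  0.0014 -1.    ] open 0.0444 F [-0.27  0.39 -2.98] q6 -0.29
shift mm [409.2 -76.3  -5.5] twist -16.02
```

View pics/s3.png

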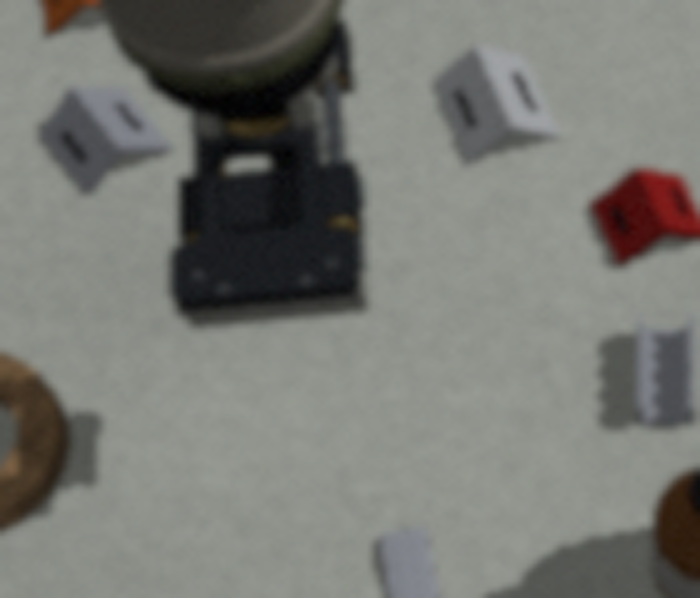

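The steel is held with a 45 mm opening and gone from the bench, so I'm moving it over the box.

Emit:
{"fn": "send_rows", "kwargs": {"motion": [[[0.02, -0.004, 0], -1], [[0.06, -0.011, -0.001], -3], [[0.105, -0.02, -0.002], -5], [[0.15, -0.028, -0.003], -7], [[0.195, -0.036, -0.004], -9], [[0.24, -0.045, -0.005], -11], [[0.285, -0.053, -0.005], -13], [[0.33, -0.061, -0.005], -14], [[0.37, -0.069, -0.005], -15], [[0.395, -0.074, -0.005], -16], [[0.409, -0.076, -0.005], -16], [[0.409, -0.076, -0.005], -16]]}}

```text
t: 6.62
tool_pos: [0.5997, 0.2312, 0.2009]
orientation: [-1.962, -2.452, 0.002]
force: [0.0, -0.5, -2.0]
opening: 0.0448
```

Emit:
{"fn": "send_rows", "kwargs": {"motion": [[[0, 0, 0], 0], [[0, 0, 0.02], 0], [[0, 0, 0.05], 0], [[0, 0, 0.08], 0], [[0, 0, 0.1], 0], [[0, 0, 0.1], 0], [[0, 0, 0.1], 0]]}}

```text
t: 7.5
tool_pos: [0.6013, 0.2304, 0.1027]
orientation: [1.964, 2.451, 0.002]
force: [0.1, 0.7, -2.8]
opening: 0.0447
```

Run:
```python
from h import *
go(.599,.231,.012,12.6)
t=eyes.read_camera("top");cv2.imwrite("pics/t4.png",cv2.resize(t[100:250,180:310,::-1],None,fx=4.5,fy=4,interpolation=2))
```

```text
t 7.5 pos [0.6013 0.2304 0.1027] yaw 12.57 tilt [ 1.4e-03  4.0e-04 -1.0e+00] open 0.0447 F [ 0.07  0.73 -2.77] q6 0.07
shift mm [ 1.1 -2.2 90.7] twist -0.03
```

View pics/t4.png

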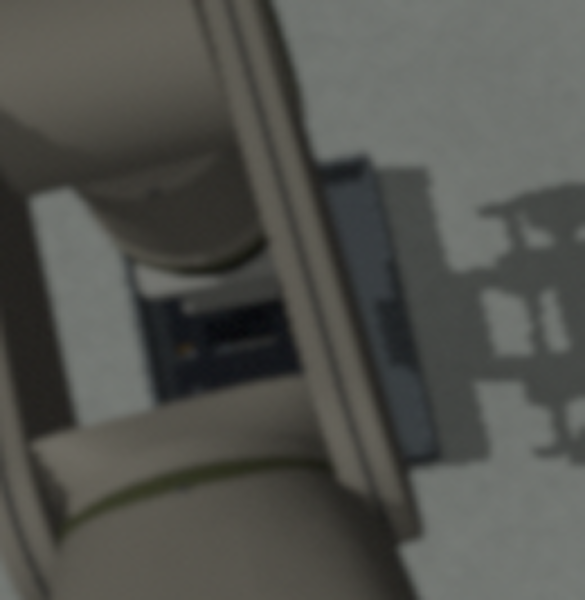

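The arm hides the box from above, so I'm relying on kinematics here. Resting on the box floor, the TCP should be at about z = 0.0116.

Emit:
{"fn": "send_rows", "kwargs": {"motion": [[[0.001, -0.002, 0.03], 0], [[0.001, -0.002, 0.055], 0], [[0.001, -0.002, 0.072], 0], [[0.001, -0.002, 0.082], 0], [[0.001, -0.002, 0.087], 0], [[0.001, -0.002, 0.09], 0], [[0.001, -0.002, 0.09], 0], [[0.001, -0.002, 0.09], 0], [[0.001, -0.002, 0.09], 0]]}}

```text
t: 8.68
tool_pos: [0.5986, 0.231, 0.0121]
orientation: [1.964, 2.451, 0.001]
force: [0.4, -0.6, -2.6]
opening: 0.0445
```

Run:
```python
from h import *
go(.599,.231,.0116,12.6)
```

```text
t 8.68 pos [0.5986 0.231  0.0121] yaw 12.58 tilt [ 6.e-04  2.e-04 -1.e+00] open 0.0445 F [ 0.42 -0.65 -2.57] q6 0.07
shift mm [-0.1  0.4  0.5] twist -0.02
```

Emit:
{"fn": "send_rows", "kwargs": {"motion": [[[0, 0, 0.0005], 0], [[0, 0, 0.001], 0], [[0, 0, 0.001], 0]]}}

```text
t: 9.05
tool_pos: [0.5987, 0.231, 0.0115]
orientation: [1.964, 2.451, 0.001]
force: [-2.9, -1.3, 4.4]
opening: 0.0444
```

Emit:
{"fn": "send_rows", "kwargs": {"motion": [[[0, 0, 0], 0], [[0, 0, 0], 0], [[0, 0, 0], 0], [[0, 0, 0], 0]], "jaw": 0.085}}

```text
t: 9.55
tool_pos: [0.5983, 0.2309, 0.0105]
orientation: [-1.965, -2.451, 0.0]
force: [-0.6, -0.4, 0.3]
opening: 0.0801
```

Emit:
{"fn": "send_rows", "kwargs": {"motion": [[[0, 0, -0.01], 0], [[0, 0, -0.04], 0], [[0, 0, -0.08], 0], [[0, 0, -0.12], 0], [[0, 0, -0.16], 0], [[0, 0, -0.19], 0], [[0, 0, -0.19], 0], [[0, 0, -0.19], 0]]}}

```text
t: 10.55
tool_pos: [0.598, 0.2308, 0.2]
orientation: [-1.964, -2.451, 0.001]
force: [-0.5, 1.1, -0.7]
opening: 0.085
```

Run:
```python
from h import *
go(.4606,-.302,.15,24)
```

```text
t 10.55 pos [0.598  0.2308 0.2   ] yaw 12.58 tilt [-7.e-04 -2.e-04 -1.e+00] open 0.085 F [-0.5   1.06 -0.73] q6 0.07
shift mm [-490.1 -250.1   50.2] twist -11.42
```

Emit:
{"fn": "send_rows", "kwargs": {"motion": [[[-0.02, -0.01, 0], -1], [[-0.065, -0.033, 0], -2], [[-0.115, -0.059, 0], -4], [[-0.165, -0.084, 0], -5], [[-0.215, -0.11, 0.01], -6], [[-0.265, -0.135, 0.02], -7], [[-0.315, -0.161, 0.03], -8], [[-0.365, -0.186, 0.04], -9], [[-0.415, -0.212, 0.05], -10], [[-0.455, -0.232, 0.05], -11], [[-0.48, -0.245, 0.05], -11.4], [[-0.49, -0.25, 0.05], -11.4]], "jaw": 0.075}}

```text
t: 12.05
tool_pos: [0.4596, -0.3024, 0.1487]
orientation: [-1.712, -2.63, -0.0]
force: [0.4, 0.9, 0.3]
opening: 0.0752
```

Emit:
{"fn": "send_rows", "kwargs": {"motion": [[[0, 0, 0.02], 0], [[0, 0, 0.05], 0], [[0, 0, 0.07], 0], [[0, 0, 0.07], 0], [[0, 0, 0.07], 0]]}}

```text
t: 12.68
tool_pos: [0.4616, -0.3016, 0.0812]
orientation: [1.71, 2.634, 0.0]
force: [0.3, -0.5, 0.0]
opening: 0.0752
```

Run:
```python
from h import *
go(.4606,-.302,.0066,24)
t=eyes.read_camera("top")
np.save("pics/top5.npy",t)
cv2.imwrite("pics/t5.png",np.hstack([crop(t,(241,180),24,12),crop(eyes.read_camera("scene"),(405,202),24,12)])) if 0 else cv2.imwrite("pics/t5.png",np.vstack([cv2.resize(t[130:230,190:360,::-1],None,fx=4,fy=3,interpolation=2),cv2.resize(t[190:290,380:550,::-1],None,fx=4,fy=3,interpolation=2)]))
s=eyes.read_camera("scene");np.save("pics/scene5.npy",s)
```

```text
t 12.68 pos [ 0.4616 -0.3016  0.0812] yaw 24.02 tilt [ 6.e-04 -3.e-04 -1.e+00] open 0.0752 F [ 0.27 -0.5   0.01] q6 -1.09
shift mm [ 0.1 -1.1 74.6] twist 0.02
```

View pics/t5.png

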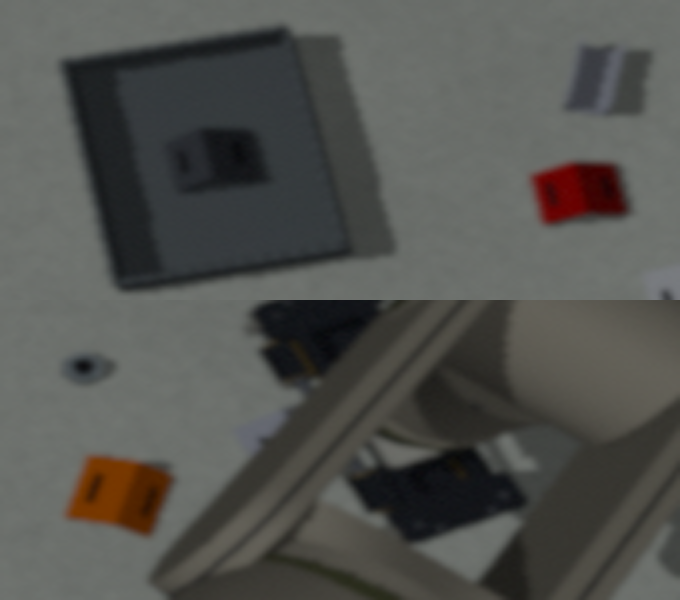

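The steel sits ridge up and lengthwise in mid-box, at about (218,160) in the crop. Next is the descent on the aluminium.

Emit:
{"fn": "send_rows", "kwargs": {"motion": [[[0, -0.001, 0.03], 0], [[0, -0.001, 0.055], 0], [[0, -0.001, 0.068], 0], [[0, -0.001, 0.075], 0], [[0, -0.001, 0.075], 0], [[0, -0.001, 0.075], 0]]}}

```text
t: 13.52
tool_pos: [0.4609, -0.3027, 0.0067]
orientation: [1.711, 2.633, -0.0]
force: [0.1, 0.4, -1.3]
opening: 0.0752
```

Run:
```python
from h import *
go(.4606,-.302,.0066,24)
t=np.load("pics/top5.npy");s=np.load("pics/scene5.npy")
cv2.imwrite("pics/z5.png",np.hstack([crop(t,(245,182),13,15),crop(s,(405,203),13,15)]))
```

```text
t 13.53 pos [ 0.4609 -0.3027  0.0067] yaw 23.98 tilt [ 0.0013 -0.001  -1.    ] open 0.0752 F [ 0.12  0.38 -1.25] q6 -1.09
shift mm [0.8 0.  0.1] twist -0.02
```

View pics/z5.png

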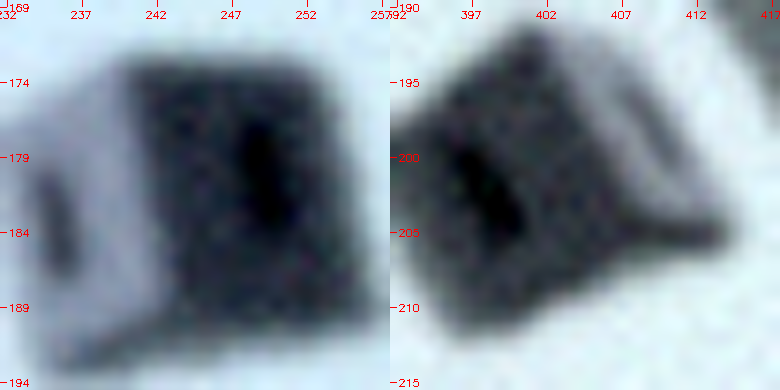

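Emit:
{"fn": "send_rows", "kwargs": {"motion": [[[0.0005, 0, 0], 0], [[0.0005, 0, 0], 0], [[0.0005, 0, 0], 0], [[0.0005, 0, 0], 0], [[0.0005, 0, 0], 0], [[0.0005, 0, 0], 0], [[0.0005, 0, 0], 0]], "jaw": 0.045, "squeeze": 20}}

```text
t: 14.4
tool_pos: [0.4602, -0.3019, 0.0059]
orientation: [1.711, 2.634, -0.0]
force: [-0.1, -0.1, 3.7]
opening: 0.0553
```

Emit:
{"fn": "send_rows", "kwargs": {"motion": [[[0, 0, -0.01], 0], [[0, 0, -0.03], 0], [[0, 0, -0.07], 0], [[0, 0, -0.12], 0], [[0, 0, -0.17], 0], [[0, 0, -0.19], 0], [[0, 0, -0.19], 0], [[0, 0, -0.19], 0], [[0, 0, -0.19], 0]]}}

```text
t: 15.52
tool_pos: [0.4589, -0.3009, 0.193]
orientation: [-1.709, -2.631, -0.001]
force: [0.3, -0.0, -0.4]
opening: 0.0548
```

Run:
```python
from h import *
go(.599,.231,.20,12.6)
for n,p in(("top",[(239.7,172.9),(242.7,188.9)]),("scene",[(401.5,192.5),(407.2,203.2)])):
    P=[ray(n,u,.0389) for u in p];d=P[0]-P[1];c=(P[0]+P[1])/2
    print(n,"c",np.round(c,4),"L",round(np.linalg.norm(d),4),"yaw",round(np.degrees(np.arctan2(d[1],d[0])),1))
s=eyes.read_camera("scene");np.save("pics/scene6.npy",s)
t=eyes.read_camera("top");np.save("pics/top6.npy",t)
u=proj("scene",monitor.read_state()["tool_pos"]+[0,0,.02]).astype(int);v=proj("top",monitor.read_state()["tool_pos"]+[0,0,.02]).astype(int);print(u,v)
cv2.imwrite("pics/z6.png",np.hstack([crop(t,v,26,7),crop(s,u,26,7)]))
```

```text
t 15.53 pos [ 0.4589 -0.3009  0.193 ] yaw 23.98 tilt [-0.0033  0.0026 -1.    ] open 0.0548 F [ 0.31 -0.03 -0.41] q6 -1.09
shift mm [429.1 344.2  -6.1] twist 11.38
top c [0.5996 0.2301 0.0389] L 0.0423 yaw 12.1
scene c [0.5997 0.2295 0.0389] L 0.0361 yaw -170.7
[191 145] [477 225]
```

View pics/z6.png

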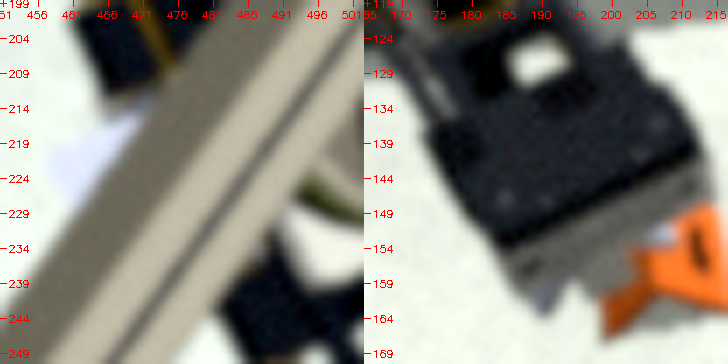

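The aluminium is held with a 55 mm opening. Both views put the steel at (0.5997, 0.230), yaw about 12°. I'm carrying the aluminium over it.

Emit:
{"fn": "send_rows", "kwargs": {"motion": [[[0.018, 0.014, 0], 0.5], [[0.055, 0.044, -0.003], 1.5], [[0.1, 0.08, -0.006], 2.7], [[0.145, 0.116, -0.006], 4], [[0.19, 0.152, -0.006], 5], [[0.235, 0.188, -0.006], 6], [[0.28, 0.225, -0.006], 7.4], [[0.325, 0.261, -0.006], 8.6], [[0.37, 0.297, -0.006], 10], [[0.405, 0.325, -0.006], 11], [[0.422, 0.339, -0.006], 11.4], [[0.429, 0.344, -0.006], 11.4]]}}

```text
t: 17.12
tool_pos: [0.5995, 0.2313, 0.2005]
orientation: [-1.962, -2.452, 0.002]
force: [0.3, -0.3, -0.2]
opening: 0.0542
```

Emit:
{"fn": "send_rows", "kwargs": {"motion": [[[0, 0, 0], 0], [[0, 0, 0.02], 0], [[0, 0, 0.05], 0], [[0, 0, 0.08], 0], [[0, 0, 0.11], 0], [[0, 0, 0.13], 0], [[0, 0, 0.13], 0], [[0, 0, 0.13], 0], [[0, 0, 0.13], 0]]}}

```text
t: 18.25
tool_pos: [0.6011, 0.2303, 0.0735]
orientation: [1.964, 2.45, 0.004]
force: [0.1, 0.3, -0.3]
opening: 0.055
```

Run:
```python
from h import *
go(.5987,.231,.0215,12.6)
s=eyes.read_camera("scene")
cv2.imwrite("pics/z7.png",crop(s,(405,202),30,10))
```

```text
t 18.25 pos [0.6011 0.2303 0.0735] yaw 12.58 tilt [ 2.8e-03  8.0e-04 -1.0e+00] open 0.055 F [ 0.09  0.31 -0.32] q6 0.07
shift mm [ 1.2 -2.4 51.9] twist -0.02
```

View pics/z7.png

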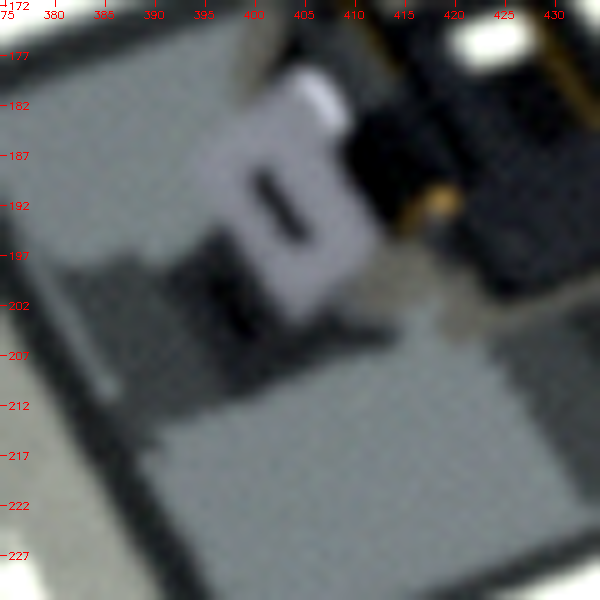

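The aluminium, with its slot at (402,192), is level in the hand and lined up with the steel below it at (402,203).

Emit:
{"fn": "send_rows", "kwargs": {"motion": [[[0.001, -0.0024, 0.015], 0], [[0.001, -0.0024, 0.03], 0], [[0.001, -0.0024, 0.04], 0], [[0.001, -0.0024, 0.046], 0], [[0.001, -0.0024, 0.05], 0], [[0.001, -0.0024, 0.052], 0], [[0.001, -0.0024, 0.052], 0], [[0.001, -0.0024, 0.052], 0]]}}

```text
t: 19.3
tool_pos: [0.5982, 0.2305, 0.0206]
orientation: [1.964, 2.451, 0.002]
force: [0.7, -2.8, 5.1]
opening: 0.0551
```

Run:
```python
from h import *
go(.5987,.231,.0202,12.6)
```

```text
t 19.3 pos [0.5982 0.2305 0.0206] yaw 12.58 tilt [ 1.6e-03  2.0e-04 -1.0e+00] open 0.0551 F [ 0.66 -2.8   5.09] q6 0.07
shift mm [0.4 0.6 0.4] twist -0.02
```

First contact is at z = 0.0206, where I expected the nest height. I'll release so it can self-centre.

Emit:
{"fn": "send_rows", "kwargs": {"motion": [[[-0.0003, 0, 0], 0], [[-0.0003, 0, 0], 0]]}}

```text
t: 19.55
tool_pos: [0.5982, 0.2304, 0.0206]
orientation: [1.964, 2.451, 0.002]
force: [-1.2, -1.4, 5.1]
opening: 0.0549
```

Emit:
{"fn": "send_rows", "kwargs": {"motion": [[[0, 0, 0], 0], [[0, 0, 0], 0], [[0, 0, 0], 0], [[0, 0, 0], 0]], "jaw": 0.085}}

```text
t: 20.05
tool_pos: [0.5973, 0.2302, 0.0194]
orientation: [-1.964, -2.451, 0.0]
force: [-0.2, 1.3, 0.5]
opening: 0.0842
```

Emit:
{"fn": "send_rows", "kwargs": {"motion": [[[0, 0, -0.01], 0], [[0, 0, -0.04], 0], [[0, 0, -0.08], 0], [[0, 0, -0.12], 0], [[0, 0, -0.16], 0], [[0, 0, -0.18], 0], [[0, 0, -0.18], 0], [[0, 0, -0.18], 0]]}}

```text
t: 21.05
tool_pos: [0.5965, 0.2299, 0.1975]
orientation: [-1.964, -2.45, 0.004]
force: [-0.9, 0.4, 0.1]
opening: 0.0851
```

Run:
```python
from h import *
go(.4766,-.078,.15,9.8)
```

```text
t 21.05 pos [0.5965 0.2299 0.1975] yaw 12.58 tilt [-2.8e-03 -8.0e-04 -1.0e+00] open 0.0851 F [-0.85  0.44  0.11] q6 0.07
shift mm [-274.4 -184.    48. ] twist 2.78
```

Emit:
{"fn": "send_rows", "kwargs": {"motion": [[[-0.015, -0.01, 0], 0], [[-0.05, -0.033, 0], 1], [[-0.09, -0.06, 0], 1], [[-0.13, -0.087, 0.01], 2], [[-0.17, -0.114, 0.02], 2], [[-0.21, -0.141, 0.03], 2.8], [[-0.245, -0.164, 0.04], 2.8], [[-0.265, -0.178, 0.048], 2.8], [[-0.274, -0.184, 0.048], 2.8], [[-0.274, -0.184, 0.048], 2.8], [[-0.274, -0.184, 0.048], 2.8]], "jaw": 0.082}}

```text
t: 22.42
tool_pos: [0.4779, -0.0767, 0.1519]
orientation: [2.023, 2.403, 0.001]
force: [-0.6, -0.2, 0.8]
opening: 0.0819
```

Emit:
{"fn": "send_rows", "kwargs": {"motion": [[[0, 0, 0.02], 0], [[0, 0, 0.05], 0], [[0, 0, 0.07], 0], [[0, 0, 0.07], 0], [[0, 0, 0.07], 0], [[0, 0, 0.07], 0]]}}

```text
t: 23.18
tool_pos: [0.4786, -0.0773, 0.083]
orientation: [2.022, 2.402, 0.002]
force: [0.3, 0.1, 0.4]
opening: 0.0815
```

Run:
```python
from h import *
go(.4766,-.078,.0066,9.8)
t=eyes.read_camera("top");s=eyes.read_camera("scene");np.save("pics/top8.npy",t);np.save("pics/scene8.npy",s)
cv2.imwrite("pics/z8.png",np.hstack([crop(t,(245,182),16,12),crop(s,(405,203),16,12)]))
cv2.imwrite("pics/z8b.png",crop(s,(295,180),30,9))
```

```text
t 23.18 pos [ 0.4786 -0.0773  0.083 ] yaw 9.81 tilt [ 2.2e-03 -6.0e-04 -1.0e+00] open 0.0815 F [0.3  0.14 0.43] q6 -0.44
shift mm [-0.2 -2.3 76.4] twist 0.01
```

View pics/z8.png

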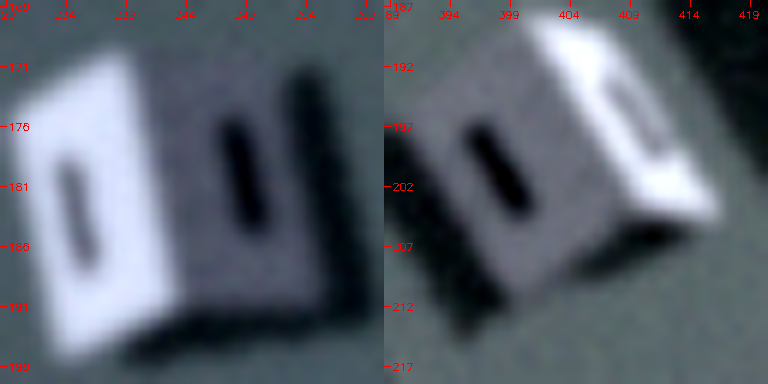

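View pics/z8b.png

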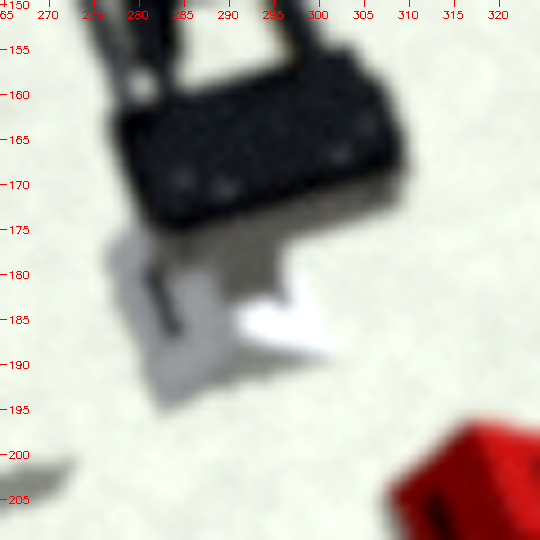

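Run:
```python
from h import *
for n,p in(("top",[(239.5,169.8),(243.5,190.5)]),("scene",[(400.5,188.3),(409.0,203.6)])):
    P=[ray(n,u,.046) for u in p];d=P[0]-P[1];c=(P[0]+P[1])/2
    print(n,"c",np.round(c,4),"L",round(np.linalg.norm(d),4),"yaw",round(np.degrees(np.arctan2(d[1],d[0])),1))
```

```text
top c [0.5998 0.2283 0.046 ] L 0.0545 yaw 12.4
scene c [0.5976 0.2298 0.046 ] L 0.0518 yaw -169.8
```

Emit:
{"fn": "send_rows", "kwargs": {"motion": [[[0, -0.0022, 0.03], 0], [[0, -0.0022, 0.055], 0], [[0, -0.0022, 0.068], 0], [[0, -0.0022, 0.076], 0], [[0, -0.0022, 0.076], 0], [[0, -0.0022, 0.076], 0]]}}

```text
t: 24.02
tool_pos: [0.4762, -0.0779, 0.0065]
orientation: [2.023, 2.402, 0.001]
force: [0.4, 0.4, 0.1]
opening: 0.0818
```

Run:
```python
from h import *
go(.4766,-.078,.0066,9.8)
```

```text
t 24.02 pos [ 0.4762 -0.0779  0.0065] yaw 9.78 tilt [ 1.4e-03 -4.0e-04 -1.0e+00] open 0.0818 F [0.45 0.39 0.08] q6 -0.44
shift mm [-0.2  0.4 -0.1] twist -0.02
```

The aluminium is nested over the steel, with both views agreeing to within about 2 mm. Now I'll grip the plastic guard.

Emit:
{"fn": "send_rows", "kwargs": {"motion": [[[0, 0, 0], 0], [[0, 0, 0], 0], [[0, 0, 0], 0], [[0, 0, 0], 0], [[0, 0, 0], 0], [[0, 0, 0], 0]], "jaw": 0.055, "squeeze": 15}}

```text
t: 24.78
tool_pos: [0.4757, -0.0778, 0.006]
orientation: [2.024, 2.402, 0.0]
force: [0.7, -0.4, 4.7]
opening: 0.0645
```

Emit:
{"fn": "send_rows", "kwargs": {"motion": [[[0, 0, -0.01], 0], [[0, 0, -0.03], 0], [[0, 0, -0.07], 0], [[0, 0, -0.12], 0], [[0, 0, -0.17], 0], [[0, 0, -0.19], 0], [[0, 0, -0.19], 0], [[0, 0, -0.19], 0], [[0, 0, -0.19], 0]]}}

```text
t: 25.9
tool_pos: [0.4743, -0.0774, 0.1938]
orientation: [-2.022, -2.401, 0.002]
force: [1.0, 0.6, -0.4]
opening: 0.0649
```

Run:
```python
from h import *
go(.5982,.2303,.20,12.6)
```

```text
t 25.9 pos [ 0.4743 -0.0774  0.1938] yaw 9.78 tilt [-3.e-03  8.e-04 -1.e+00] open 0.0649 F [ 1.05  0.6  -0.39] q6 -0.44
shift mm [282.2 174.4  -6.3] twist -2.82
```

Emit:
{"fn": "send_rows", "kwargs": {"motion": [[[0.014, 0.009, 0], 0], [[0.045, 0.028, -0.003], -1], [[0.085, 0.053, -0.006], -1], [[0.125, 0.077, -0.006], -2], [[0.165, 0.102, -0.006], -2], [[0.205, 0.127, -0.006], -2.8], [[0.24, 0.148, -0.006], -2.8], [[0.265, 0.164, -0.006], -2.8], [[0.277, 0.171, -0.006], -2.8], [[0.282, 0.174, -0.006], -2.8], [[0.282, 0.174, -0.006], -2.8]]}}

```text
t: 27.28
tool_pos: [0.5988, 0.2295, 0.2014]
orientation: [-1.965, -2.451, 0.001]
force: [-0.3, -0.3, -0.7]
opening: 0.0646
```

Emit:
{"fn": "send_rows", "kwargs": {"motion": [[[0, 0, 0], 0], [[0, 0, 0.02], 0], [[0, 0, 0.05], 0], [[0, 0, 0.08], 0], [[0, 0, 0.11], 0], [[0, 0, 0.125], 0], [[0, 0, 0.125], 0], [[0, 0, 0.125], 0], [[0, 0, 0.125], 0]]}}

```text
t: 28.4
tool_pos: [0.6, 0.2301, 0.0784]
orientation: [1.964, 2.45, 0.004]
force: [-1.3, 0.6, -0.4]
opening: 0.065
```

Run:
```python
from h import *
go(.5982,.2303,.0275,12.6)
s=eyes.read_camera("scene")
cv2.imwrite("pics/z9.png",crop(s,(405,202),30,10))
```

```text
t 28.4 pos [0.6    0.2301 0.0784] yaw 12.58 tilt [ 2.6e-03  8.0e-04 -1.0e+00] open 0.065 F [-1.29  0.56 -0.42] q6 0.07
shift mm [ 0.6 -1.9 50.8] twist -0.02
```

View pics/z9.png

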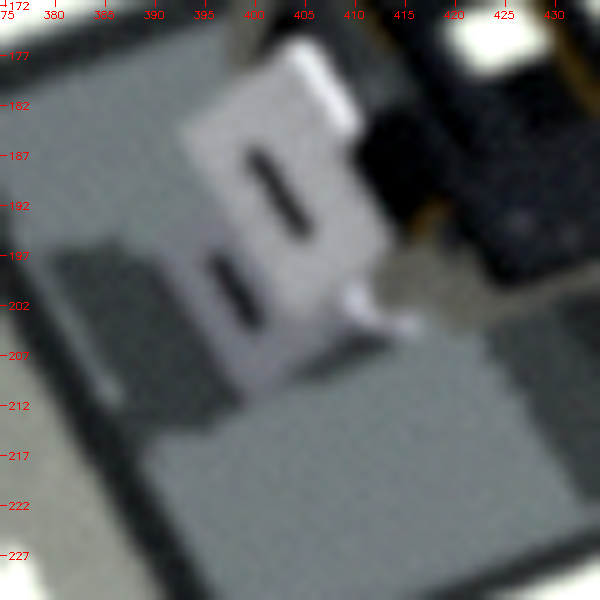

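The plastic guard, slot at (402,190), is aligned above the aluminium, slot at (398,201). I expect contact at z of about 0.0266.

Emit:
{"fn": "send_rows", "kwargs": {"motion": [[[0.0005, -0.002, 0.015], 0], [[0.0005, -0.002, 0.03], 0], [[0.0005, -0.002, 0.04], 0], [[0.0005, -0.002, 0.046], 0], [[0.0005, -0.002, 0.049], 0], [[0.0005, -0.002, 0.051], 0], [[0.0005, -0.002, 0.051], 0], [[0.0005, -0.002, 0.051], 0]]}}

```text
t: 29.45
tool_pos: [0.5973, 0.2298, 0.0264]
orientation: [1.964, 2.451, 0.001]
force: [-2.3, -2.0, 5.1]
opening: 0.0647
```

Run:
```python
from h import *
go(.5982,.2303,.0266,12.6)
```

```text
t 29.45 pos [0.5973 0.2298 0.0264] yaw 12.58 tilt [ 8.e-04  0.e+00 -1.e+00] open 0.0647 F [-2.29 -2.02  5.09] q6 0.07
shift mm [ 0.3  1.  -0.2] twist -0.02
```

Emit:
{"fn": "send_rows", "kwargs": {"motion": [[[0, 0, 0], 0], [[0, 0, 0], 0], [[0, 0, 0], 0], [[0, 0, 0], 0]], "jaw": 0.09}}

```text
t: 29.95
tool_pos: [0.5968, 0.2299, 0.0255]
orientation: [-1.964, -2.451, 0.0]
force: [0.0, -0.4, -0.6]
opening: 0.0899
```

Emit:
{"fn": "send_rows", "kwargs": {"motion": [[[0, 0, -0.01], 0], [[0, 0, -0.04], 0], [[0, 0, -0.08], 0], [[0, 0, -0.12], 0], [[0, 0, -0.16], 0], [[0, 0, -0.18], 0], [[0, 0, -0.18], 0]]}}

```text
t: 30.82
tool_pos: [0.5979, 0.2301, 0.2076]
orientation: [1.963, 2.45, 0.005]
force: [-0.3, -0.3, -0.3]
opening: 0.0895
```

Emit:
{"fn": "send_rows", "kwargs": {"motion": [[[-0.03, 0, 0], 0], [[-0.08, 0, 0], 0], [[-0.13, 0, 0], 0], [[-0.18, 0, 0], 0], [[-0.23, 0, 0], 0], [[-0.27, 0, 0], 0], [[-0.27, 0, 0], 0], [[-0.27, 0, 0], 0]]}}

```text
t: 31.82
tool_pos: [0.6547, -0.0332, 0.2035]
orientation: [-1.963, -2.449, 0.002]
force: [-1.2, -0.3, -1.5]
opening: 0.09
```

Run:
```python
from h import *
t=eyes.read_camera("top");s=eyes.read_camera("scene");np.save("pics/top10.npy",t);np.save("pics/scene10.npy",s)
go(0.5,0,.2,12)
cv2.imwrite("pics/z10.png",np.hstack([crop(t,(245,182),20,10),crop(s,(405,203),20,10)]))
cv2.imwrite("pics/s10.png",s[:,:,::-1])
```

```text
t 31.93 pos [ 0.6551 -0.0324  0.2045] yaw 12.65 tilt [-1.6e-03  5.0e-04 -1.0e+00] open 0.0899 F [ 0.13 -0.39  0.65] q6 -0.35
shift mm [  65.6 -144.2    4.8] twist 0.65
```

View pics/z10.png

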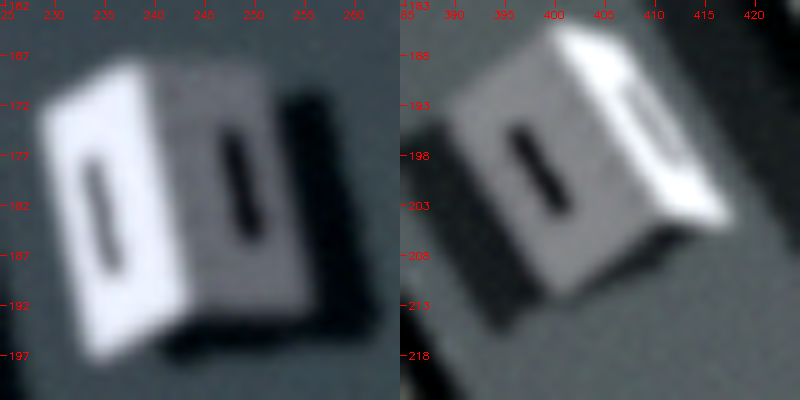

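View pics/s10.png

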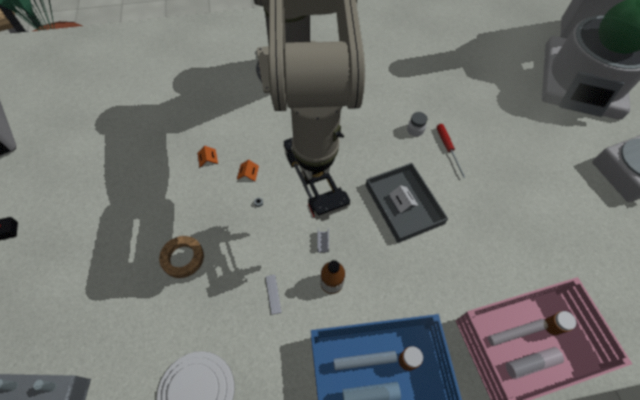

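The plastic guard sits on the stack with its ridge in line, and the bystanders look unmoved. I'll check positions numerically.

Run:
```python
from h import *
for n,p in(("top",[(238.5,168),(243.3,192)]),("scene",[(399.8,185.3),(410.5,204)])):
    P=[ray(n,u,.0517) for u in p];d=P[0]-P[1];c=(P[0]+P[1])/2
    print(n,"c",np.round(c,4),"L",round(np.linalg.norm(d),4),"yaw",round(np.degrees(np.arctan2(d[1],d[0])),1))
# bystander shift: image difference around them
s0=np.load("pics/scene0.npy").astype(int);s=np.load("pics/scene10.npy").astype(int)
for k,(x,y,r) in dict(nut=(258,202,7),bar=(273,295,20),driver=(451,150,25),bottle=(333,277,16),ring=(181,257,22),uch=(320,242,10),jar=(418,124,12)).items():
    print(k,"mean diff",round(abs(s0-s)[y-r:y+r,x-r:x+r].mean(),1))
st=monitor.read_state();print(np.abs(st["dq"]).max(),st["t"])
ticket.close_job()
```

```text
top c [0.5988 0.2289 0.0517] L 0.063 yaw 12.7
scene c [0.5966 0.23   0.0517] L 0.0634 yaw -169.1
nut mean diff 11.9
bar mean diff 14.0
driver mean diff 13.5
bottle mean diff 8.3
ring mean diff 23.4
uch mean diff 10.4
jar mean diff 10.0
0.008385709408973981 31.925
the job is handed in; nothing more can be done
```

I stacked the three brackets in the middle of the box, steel at the bottom, then aluminium, then plastic. I handed the job in at about t = 32 s of the allowed 72; no verdict was reported.

**Last checks:**
- **Ridge positions:** the three ridge centres measured about (0.600, 0.230), (0.599, 0.229) and (0.598, 0.229). The two cameras differed by up to about 2.5 mm. The measured yaw was 9–13°, against 12.6° for the box.
- **Nesting height:** the aluminium and plastic touched down within about 0.5 mm of the expected nested heights.
- **Release:** the fingers are open and the arm is clear of the stack.

**Less certain:**
- **Other bench items:** they look unmoved by eye. The image-difference check was inconclusive, because the arm's shadow and changed lighting affected every patch; the cork ring's patch changed most.
- **Individual measurements:** a few were blurred. The steel's length read 36 mm in one view (true 45), and one yaw estimate was about 3° off.
- **Refused call:** my first move call had a unit slip. It was refused whole because of an out-of-range jaw value, and nothing moved.

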